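# Unpack a hinge leaf and hold it in line with the fixed leaf

### The job

Swing both flaps of the small carton open, back past upright, lift the aluminium hinge leaf out of it, and bring its knuckle down between the two knuckles of the steel leaf on the blue jamb block, keeping the leaf upright. Finish while still holding it there in the gripper, still and not pressing on the steel leaf, with the three 16 mm bores so well in line that the 10 mm brass pin could be slid straight through; the flaps stay open. Leave the pin and everything else on the table where it is.

Things in the scene. Friction and masses are not known exactly. Their poses are not given: they have to be found in the camera images.
- carton: Open cardboard carton, fixed, 160 x 160 mm outside, 120 mm high, walls 5 mm. Origin: centre of its underside; z up. Two flaps are hinged on its +y and -y rims; the minor flaps (x sides) hang down outside. Grey foam, at most 62 mm high, holds the leaf upright at the middle by two slots at its lower side corners (over 24 mm from the middle along y); the leaf lifts straight up out.
- flap_left (a joint): Angle (rad) of the flap on the carton's +y rim: 0 shut and level, 1.57 upright, 2.5 the stop, folded back outward. Hinge along the carton's x at y = +80, z = 120 mm of its frame. A 4 mm board, 156 mm along the hinge, 72 mm to its free edge. Starts ajar (0.65 to 1.05), with a gap at the middle; pushed outward from inside with under 1 N, and stays where left.
- flap_right (a joint): The same for the flap on the carton's -y rim (hinge at y = -80, z = 120 mm of the carton frame); it too grows as the flap opens outward.
- leaf_center (a point): Centre of the loose aluminium leaf's plate: the place to grip. Plate 10 mm thick (its x), 90 mm wide (its y), 65 mm high (its z), upright in the carton, its axes along the carton's; its top edge is 32.5 mm above this point and starts 9 mm below the rim. About 0.2 kg. Alike from both faces.
- leaf_bore (a point): Centre of the bore of the loose leaf's one knuckle, 54.5 mm below leaf_center in the leaf's frame. A tube along y, 28 mm outside, 16 mm bore, 30 mm long, at the middle of the plate's lower side; a neck 30 mm wide joins it to the plate, whose lower edge is 22 mm above the bore axis.
- leaf: The loose leaf itself; the frame is that of leaf_bore.
- jamb_bore (a point): Point on the fixed steel leaf's bore axis half-way between its two knuckles, where the loose knuckle's centre belongs. y along the bore axis, z up, 130 mm above the table. The knuckles, 28 mm outside, 16 mm bore, stand 18.5 to 50 mm either side along y: the gap is 37 mm wide, open from above, free to 45 mm below this point.
- jamb: Fixture fixed to the table: aluminium base plate 150 x 170 x 12 mm, blue jamb block up to 72 mm high, and the upright steel leaf with its two knuckles (highest point 144 mm). Origin: centre of the base's underside, 130 mm below jamb_bore.
- pin: Brass hinge pin, 10 mm diameter, 110 mm long, lying along the jamb's y between two black rails on the base plate, 52 mm on the jamb's -x side. To be left there. Origin at the middle of its underside.
- gauge_block: Steel block 60 x 35 x 20 mm lying on the table; bystander. Origin: centre of its underside.
- driver: Screwdriver with a red handle lying on the table; bystander.
- flange: Machined steel ring, 100 mm diameter, 50 mm high, at the back; bystander. Origin: centre of its underside.
- ball_stand: Black stand with a white reference ball, 100 mm foot, about 170 mm high, at the back; bystander. Origin: centre of its underside.
There are look-alikes about, which are no part of the job. Leave any orange or turquoise look-alike of the jamb alone.

How it is judged (in metres and radians):
On the way, in this order (a step that is already met when the one before it is completed fails the run):
1. both carton flaps are swung open, back past upright (value of joint each of flap_left, flap_right above 1.65 rad), for 0.2 s.
2. the gripper has lifted the leaf clear of the carton (z of leaf_bore in the frame of carton above 0.14 m and contact force between the fingers and leaf above 1 N), for 0.2 s.
At the end, for the whole second after the job is handed in: Both flaps open past 1.6 rad. The gripper (over 1 N) holds the leaf still, within 0.15 rad of upright, knuckle between the fixed ones: bore centres within 4 mm across and in height, 5 mm along; axes parallel within 0.1 rad; under 2 N on the fixture (value of joint each of flap_left, flap_right above 1.6 rad and x of leaf_bore in the frame of jamb_bore between -0.004 and 0.004 m and z of leaf_bore in the frame of jamb_bore between -0.004 and 0.004 m and y of leaf_bore in the frame of jamb_bore between -0.005 and 0.005 m and angle between the y axis of leaf_bore and the y axis of jamb_bore, either way round below 0.1 rad and angle between leaf_bore's own z axis and vertical below 0.15 rad and contact force between the fingers and leaf above 1 N and contact force between leaf and jamb below 2 N and linear speed of leaf below 0.02 m/s); the arm keeps its last pose, push and grip.
It fails at once if the pin or another bystander is moved more than 30 mm (distance of any of gauge_block, driver, flange, ball_stand, pin from where it was at the start of the episode above 0.03 m).
It also fails if it takes over 64 s, if anything falls off the work surface, if the arm or the gripper's body presses on something with over 40 N, if the wrist force passes 120 N, or if a joint passes its speed limit or range.

### The arm

A 6-joint arm with a two-finger parallel gripper is mounted at the origin on the work surface. World frame = base frame: x ahead of the robot, y to its left, z up, the work surface at z = 0. Lengths are in m, angles in degrees, forces in N, time in s.
With the tool pointing down it reaches from about 0.25 to 0.8 m from the base axis. Payload 8.5 kg.
Tool frame: the origin (TCP) lies between the finger pads; the fingertips stand 8 mm ahead of it and the grasp point (between the pads) lies 11 mm behind it; z points along the fingers, y is the direction in which the jaws open and shut (so a half turn about z gives the same grasp; the last joint's range is limited). The gripper opens to 85 mm and grips with 20 to 120 N. Pads are 22 mm wide; open, the fingers measure 114 mm over their backs; the gripper's body (76 mm by 85 mm) begins 54 mm behind the grasp point. The pads swing forward as they close: fully open they stand 13 mm farther back than shut.
Start: joints at [67.666, 13.648, -0.773, 75.585, 0, 90], TCP at [0.199, 0.486, 0.239] pointing down, gripper open.
Joint ranges: [-152.45, 152.45], [-59.26, 108.67], [-65.41, 83.53], [-104.44, 129.93], [-82.83, 76.93], [-180, 180]. Speed limits (degrees/s): [127.2, 127.2, 159.86, 180, 180, 180].

### API

Orientations are given as a 3x3 rotation matrix whose columns are the frame's x, y, z axes.
In Python, from rig import robot, grip, eyes gives the robot as it stands. Calls block until the motion is done:
- robot.move_ptp(position, orientation): joint-space move of the TCP to a pose.
- robot.move_l(position, velocity=0.15, frame=None, until_force=None): straight line of the TCP; frame=None keeps the orientation; velocity is the mean speed in m/s. With until_force (N) it stops when the force on the tool has changed by that much, and returns True; else False.
- robot.move_j(angles): joint-space move.
- grip(opening): opening from 0.0 (shut) to 1.0 (fully open); the grip force is fixed at half the most; returns when the fingers have stopped.
- robot.dwell(seconds).
- robot.solve_ik(position, orientation): joint angles nearest the present ones, or None.
- eyes.get_image(name): name is "side" or "top" or "wrist"; returns the picture (420x560x3 uint8, blue, green, red); there is no depth.
- eyes.calibration(name): a dict with "fx", "fy", "cx", "cy" (pixels), "R" (3x3) and "t" (3): a world point X has camera coordinates R X + t; the wrist camera has in their place "tool_from_camera" (4x4, takes a point from camera to tool coordinates, whose origin is the TCP and whose axes are the flange's). Camera axes: x right, y down, z forward; pixel columns grow to the right and rows downward; lengths in m; the calibration is good to about 2 mm. A picture is of the moment at which its call begins: read the wrist's pose just before it. calibration takes no time and is no camera call.
A pose or a line that the arm cannot do raises robot.MotionError and nothing moves.
- robot.job_done(): hands the job in, once; it reports no verdict.
Readings, each from a call of its own:
- robot.get_clock(): time.
- robot.get_joint_positions(): joint angles.
- robot.get_joint_velocities(): joint speeds.
- robot.get_joint_efforts(): joint torques, N m.
- robot.get_eef_pos(): TCP position.
- robot.get_eef_rot(): TCP orientation.
- robot.get_ft_force(): force on the tool from outside, world axes, zero at the start.
- robot.get_torque(): the same for the moment, N m.
- robot.get_opening(): opening from 0.0 (shut) to 1.0 (fully open).
Only numpy, scipy, OpenCV 4.12 (cv2) and the standard library are available. Lean on these libraries where they do the work, as an engineer would, in place of code of your own. Each camera call takes 0.05 s, during which the arm holds its last target. There are 200 camera calls.

## Working session

There is one attempt and no reset: what is moved stays moved. The work goes in short steps, each a Python script; the robot and the scene stay as the last script left them, time stands still between calls to the robot, and variables do not carry over. Pictures are saved under pics/ and viewed, on a budget of 10 in all, crops included, one or two more only if the job needs it, and the job is handed in when it is done.

```bash
ls; mkdir -p pics
python3 - <<'E'
from rig import robot, grip, eyes
import cv2
for n in("side","top"):
    cv2.imwrite(f"pics/{n}0.png",eyes.get_image(n)); print(n,eyes.calibration(n))
print(eyes.calibration("wrist"),robot.get_eef_rot(),robot.get_clock())
E
```

```text
pics
side {'fx': 445.51226524721477, 'fy': 445.51226524721477, 'cx': 277.28404135826474, 'cy': 203.3370863890656, 'R': array([[-0.77527877, -0.63140996, -0.01625725],
       [-0.32894185,  0.42559773, -0.8430088 ],
       [ 0.5392032 , -0.64821913, -0.53765404]]), 't': array([0.40157529, 0.26009711, 1.12554055])}
top {'fx': 537.5067999872457, 'fy': 537.5067999872457, 'cx': 278.3080484353836, 'cy': 209.05830192369723, 'R': array([[ 0.02655094, -0.99956778, -0.01262137],
       [-0.98478206, -0.02398473, -0.17213083],
       [ 0.17175371,  0.01699954, -0.98499324]]), 't': array([-0.00923248,  0.55763898,  1.28711689])}
{'fx': 343.4613333008866, 'fy': 343.4613333008866, 'cx': 282.2950683464003, 'cy': 211.5513182871867, 'tool_from_camera': array([[-2.63328631e-04, -9.52576127e-01, -3.04300268e-01,
         7.85321290e-02],
       [ 9.99999807e-01, -7.96974177e-05, -6.15874329e-04,
         6.60425434e-04],
       [ 5.62415237e-04, -3.04300371e-01,  9.52575964e-01,
        -1.35276172e-01],
       [ 0.00000000e+00,  0.00000000e+00,  0.00000000e+00,
         1.00000000e+00]])} [[-9.25000645e-01  3.79965242e-01 -4.71690689e-04]
 [ 3.79965534e-01  9.24999889e-01 -1.18205519e-03]
 [-1.28260503e-05 -1.27262802e-03 -9.99999190e-01]] 0.1
```

View pics/top0.png

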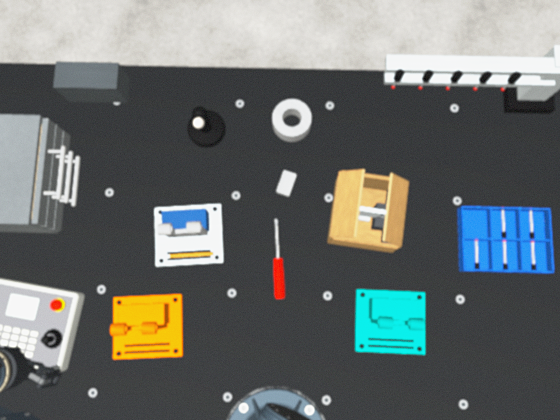

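View pics/side0.png

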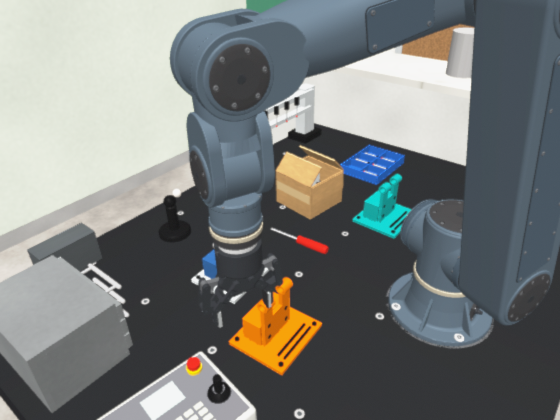

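The top view shows the carton around (370,210), with its leaf at about (372,211). The white-plated jamb with the blue block is at (188,235), and the gauge block is at (287,183). Next I'll enlarge both regions.

Run:
```python
import cv2,numpy as np
im=cv2.imread("pics/top0.png")
a=cv2.resize(im[160:260,318:418],None,fx=4,fy=4,interpolation=cv2.INTER_CUBIC)
b=cv2.resize(im[190:290,140:240],None,fx=4,fy=4,interpolation=cv2.INTER_CUBIC)
cv2.imwrite("pics/crop0.png",np.hstack([a,b]))
```

```text
(no output)
```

View pics/crop0.png

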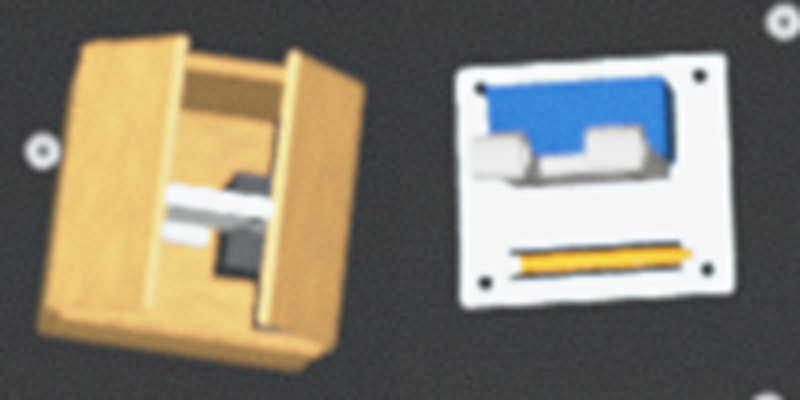

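The left half shows the carton, with its flaps at left and right, so the hinge axis is nearly world x. The leaf's top edge runs from (165,195) to (270,205), with foam below it. The right half shows the jamb plate corners at (457,70), (725,55), (735,292) and (462,307), and the pin at (600,262).

```bash
cat > h.py <<'E'
from rig import robot, grip, eyes
import cv2, numpy as np
from scipy.optimize import least_squares
def Rz(a): c,s=np.cos(a),np.sin(a); return np.array([[c,-s,0],[s,c,0],[0,0,1.]])
DOWN=np.diag([1.,-1,-1])
def tool(a): "tool down, tool y (jaws) at angle a+90deg"; return Rz(a)@DOWN
def cam(name,pose=None):
    c=eyes.calibration(name); 
    if name!="wrist": return c,c["R"],c["t"]
    p,R=pose; T=np.eye(4);T[:3,:3]=R;T[:3,3]=p
    E=np.linalg.inv(T@c["tool_from_camera"]); return c,E[:3,:3],E[:3,3]
def proj(C,X):
    c,R,t=C; q=np.atleast_2d(X)@R.T+t
    return np.c_[c["fx"]*q[:,0]/q[:,2]+c["cx"],c["fy"]*q[:,1]/q[:,2]+c["cy"]]
def back(C,uv,z):
    c,R,t=C; uv=np.atleast_2d(uv)
    d=np.c_[(uv[:,0]-c["cx"])/c["fx"],(uv[:,1]-c["cy"])/c["fy"],np.ones(len(uv))]@R
    o=-R.T@t; return o+d*((z-o[2])/d[:,2])[:,None]
def snap(fn):
    pose=(robot.get_eef_pos(),robot.get_eef_rot()); im=eyes.get_image("wrist")
    cv2.imwrite(f"pics/{fn}.png",im); np.savez(f"pics/{fn}.npz",p=pose[0],R=pose[1]); return cam("wrist",pose)
def load(fn):
    d=np.load(f"pics/{fn}.npz"); return cam("wrist",(d["p"],d["R"]))
def fit(C,uv,model,x0=(0.5,0,0)):
    "planar pose (x,y,yaw) of model points from pixels, uv, cameras list"
    f=lambda s:np.concatenate([(proj(c,m@Rz(s[2]).T+[s[0],s[1],0])-u).ravel() for c,u,m in zip(C,uv,model)])
    r=least_squares(f,x0); return r.x,f(r.x).reshape(-1,2)
E
python3 - <<'E'
from h import *
C=cam("top")
uv=np.array([[457,70],[725,55],[735,292],[462,307]])/4+[40,190]
m=np.array([[.075,.085,.012],[.075,-.085,.012],[-.075,-.085,.012],[-.075,.085,.012]])
print(fit([C],[uv],[m]))
uv=np.array([[165,195],[270,205]])/4+[318,160]
print("leaf top",back(C,uv,.111))
uv=np.array([[185,60],[290,75],[300,350],[50,310]])/4+[318,160]
print("rim",back(C,uv,.12))
E
```

```text
(array([0.49174231, 0.23117446, 0.08341955]), array([[ 0.49226722,  0.37194625],
       [-0.27288619,  0.26089207],
       [-0.47912576, -0.37946784],
       [ 0.26613899, -0.21382423]]))
leaf top [[ 0.55215353 -0.18721549  0.111     ]
 [ 0.54767017 -0.24899308  0.111     ]]
rim [[ 0.63207816 -0.19776888  0.12      ]
 [ 0.62442519 -0.2597282   0.12      ]
 [ 0.46139041 -0.26398341  0.12      ]
 [ 0.48104978 -0.11935391  0.12      ]]
```

Run:
```python
from h import *
a=np.pi/2
robot.move_ptp([.49,.231,.26],tool(a+.083)); C=snap("j1")
robot.move_ptp([.55,-.195,.32],tool(a-.11)); C=snap("c1")
print(robot.get_clock(),robot.get_joint_positions(),robot.get_eef_pos())
cv2.imwrite("pics/jc1.png",np.hstack([cv2.resize(cv2.imread(f"pics/{n}1.png")[:,70:490],(400,400)) for n in "jc"]))
```

```text
3.2417 [-1.94120512e+01  1.90769944e+01  1.85600443e+01  8.94984761e+01
  1.35721533e-02  7.67960970e+01] [ 0.55023423 -0.19382311  0.31988827]
```

View pics/jc1.png

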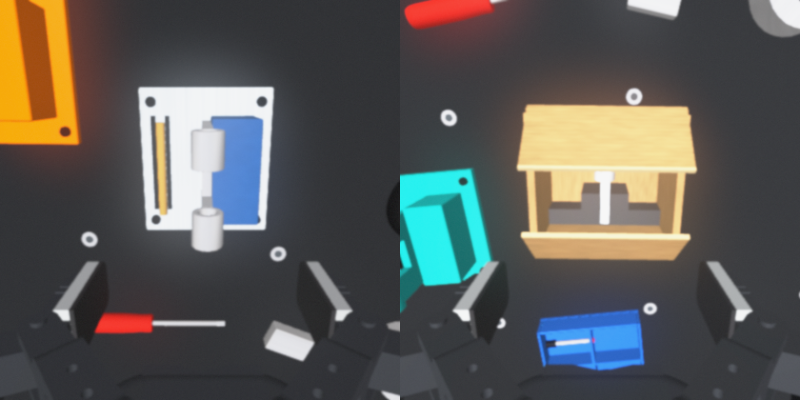

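The left panel (jamb) shows the steel knuckles in line at column 207, rows 128–172 and 208–250, with the blue block to the right and the pin to the left. The right panel (carton) shows the two flaps ajar, hinge lines at rows 106 and 258, and the leaf's top edge at column 605, rows 172–223.

Run:
```python
from h import *
s=420/400
C=load("c1"); uv=np.array([[527,105],[690,108],[527,258],[685,258]]);uv=(uv-[400,0])*s+[70,0]
m=np.array([[-.078,.08,.12],[.078,.08,.12],[-.078,-.08,.12],[.078,-.08,.12]])
print(fit([C],[uv],[m],(.55,-.2,-.1)))
uv=(np.array([[605,172],[605,223]])-[400,0])*s+[70,0]; print(back(C,uv,.111))
im=cv2.imread("pics/j1.png")[85:275,210:370]; a=cv2.resize(im,None,fx=3,fy=3,interpolation=cv2.INTER_CUBIC)
cv2.imwrite("pics/jcrop.png",a)
```

```text
(array([ 0.55369813, -0.20635337, -0.11988384]), array([[  2.44457041,   2.4429538 ],
       [ -2.58821762,   1.19000274],
       [ 10.86220359,  -4.13101851],
       [-10.7131551 ,  -2.68369523]]))
[[ 0.55289627 -0.19235313  0.111     ]
 [ 0.54666656 -0.25074515  0.111     ]]
```

View pics/jcrop.png

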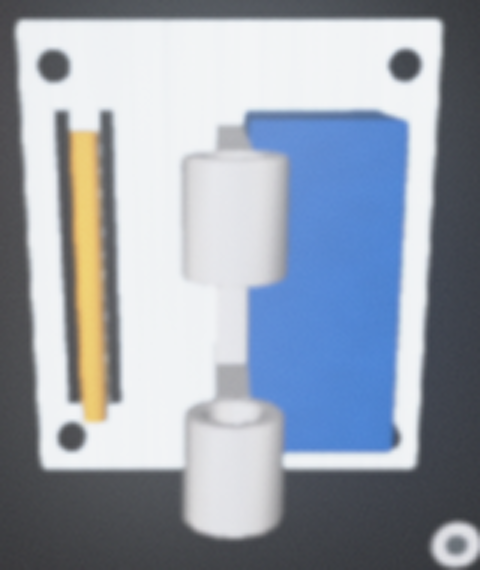

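The jamb crop shows the plate corners at (15,22), (442,20), (416,468) and (43,467). The knuckle crowns end at about (235,286) for the upper one and (234,537) for the lower, and the bore opening of the lower knuckle is at (236,411).

Run:
```python
from h import *
C=load("j1"); f=lambda l:np.array(l)/3+[210,85]
pl=np.array([[-.075,.085,.012],[.075,.085,.012],[.075,-.085,.012],[-.075,-.085,.012]])
p=f([[15,22],[442,20],[416,468],[43,467]])
k=np.array([[0,.0185,.144],[0,-.05,.144],[0,-.0185,.13]]); ku=f([[235,286],[234,537],[236,411]])
x0=(.49,.23,.08)
for a,b in(([p],[pl]),([ku],[k]),([p,ku],[pl,k])):
    s,r=fit([C]*len(a),a,b,x0); print(s.round(4),r.round(1).tolist())
T=cam("top"); g=lambda l,o:np.array(l)/4+o
tp=g([[57,70],[325,55],[335,292],[62,307]],[140,190])
tpl=pl[[1,2,3,0]]
print(back(T,tp,.012)[:,:2].mean(0))
# carton
W=load("c1"); s=1.05
up=(np.array([[527,105],[690,108]])-[400,0])*s+[70,0]
print("upper hinge wrist",back(W,up,.12))
print("top hinge L",back(T,g([[80,45],[38,332]],[318,160]),.12),"R",back(T,g([[365,90],[335,345]],[318,160]),.12))
im=cv2.imread("pics/c1.png")[95:285,180:400]; cv2.imwrite("pics/ccrop.png",cv2.resize(im,None,fx=3,fy=3,interpolation=cv2.INTER_CUBIC))
```

```text
[0.4932 0.2358 0.0884] [[0.1, -0.3], [0.1, -0.2], [-0.1, -0.1], [-0.2, 0.7]]
[0.4934 0.236  0.0867] [[0.2, 0.5], [0.3, -0.0], [-0.5, -0.6]]
[0.4933 0.2359 0.0885] [[0.2, -0.4], [0.2, -0.3], [0.1, -0.2], [-0.1, 0.6], [0.0, 0.6], [0.3, 0.1], [-0.6, -0.5]]
[0.49178227 0.23118645]
upper hinge wrist [[ 0.48393749 -0.11518037  0.12      ]
 [ 0.64315313 -0.13544155  0.12      ]]
top hinge L [[ 0.63975968 -0.13557841  0.12      ]
 [ 0.46803632 -0.11252861  0.12      ]] R [[ 0.61638211 -0.30380455  0.12      ]
 [ 0.46480276 -0.28420283  0.12      ]]
```

View pics/ccrop.png

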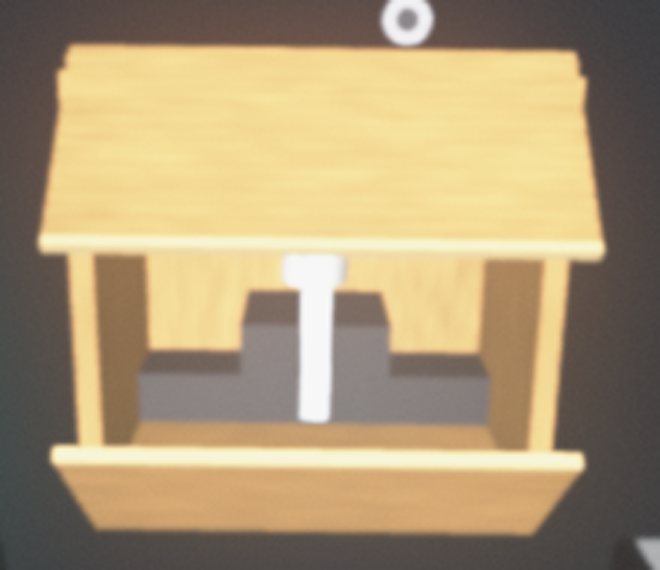

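The carton crop shows the -y hinge line from (95,528) to (535,531) and that flap's free edge at row 455. The +y flap's free edge is at row 244. The leaf's top edge is at column 316, with its -y end at row 420, and the foam is well below it. Next I fit the carton pose and push the flaps open.

Run:
```python
from h import *
W=load("c1"); f=lambda l:np.array(l)/3+[180,95]
uv=f([[95,528],[535,531],[52,456],[584,462],[40,242],[603,250],[60,72],[585,78],[301,420],[330,420]])
def model(s):
    x,y,yaw,l,r=s
    F=lambda sg,t:[[sx*.078,sg*(.08-.072*np.cos(t)),.12+.072*np.sin(t)] for sx in(-1,1)]
    m=np.array([[-.078,-.08,.12],[.078,-.08,.12]]+F(-1,r)+F(1,l)+[[-.08,.08,.12],[.08,.08,.12],[-.005,-.045,.111],[.005,-.045,.111]])
    return m@Rz(yaw).T+[x,y,0]
r=least_squares(lambda s:(proj(W,model(s))-uv).ravel(),(.553,-.207,-.12,.8,.8),loss="soft_l1")
print(r.x.round(4),(proj(W,model(r.x))-uv).round(1).tolist())
x,y,yaw=r.x[:3]; ctr=np.array([x,y,0]); R=tool(np.pi/2+yaw); ey=Rz(yaw)[:,1]
P=lambda v,z:ctr+ey*v+[0,0,z]
if abs(yaw+.12)<.04:
    grip(0.0)
    robot.move_ptp(P(0,.25),R)
    robot.move_l(P(0,.165),.15)
    for s in(1,-1):
        print(s,robot.move_l(P(s*.092,.165),.12,until_force=15),robot.get_ft_force(),robot.get_eef_pos())
    robot.move_l(P(0,.165),.15)
    robot.move_l(P(0,.27),.2); grip(1.0)
    robot.dwell(.3); snap("c2"); print(robot.get_clock())
np.save("carton.npy",r.x)
im=cv2.imread("pics/c2.png"); cv2.imwrite("pics/c2v.png",cv2.resize(im[20:420,60:500],None,fx=1.5,fy=1.5,interpolation=cv2.INTER_CUBIC))
```

```text
[ 0.5516 -0.2104 -0.1211  0.9049  0.8054] [[1.2, -0.8], [-1.7, -0.2], [1.6, 0.1], [-1.7, 0.1], [-0.7, 0.4], [0.7, 0.0], [2.3, -1.8], [-3.0, -1.6], [0.3, 2.8], [-0.1, 2.9]]
1 False [-0.31210269 -0.31818012  0.37009549] [ 0.56276983 -0.11925179  0.16507692]
-1 False [ 1.06547927  0.10727445 -0.07100942] [ 0.54065454 -0.30118487  0.16508153]
10.2917
```

View pics/c2v.png

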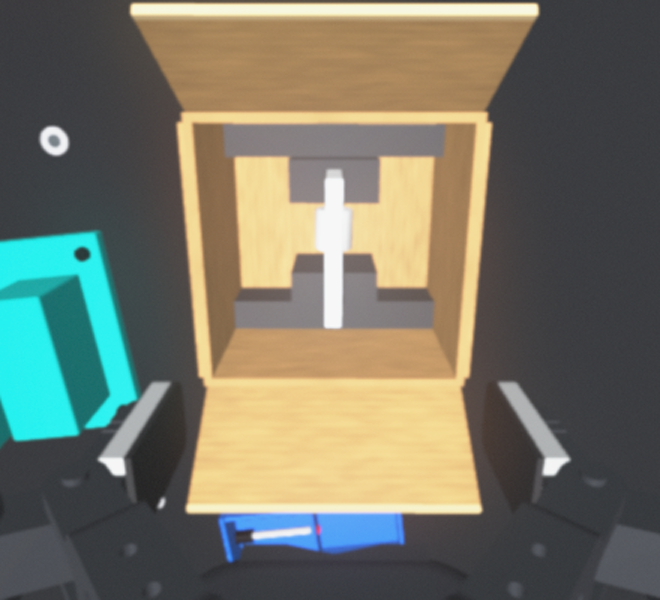

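The view shows both flaps folded well back past upright. The leaf's top edge is fully visible at columns 325–343, rows 178–328, and the finger path is clear of the foam. Next I locate it, grip and lift.

Run:
```python
from h import *
C=load("c2"); uv=np.array([[326,178],[342,178],[324,328],[343,328]])/1.5+[60,20]
b=back(C,uv,.111); print(b.round(4), np.linalg.norm(b[:2].mean(0)-b[2:].mean(0)))
m=np.array([[-.005,.045,.111],[.005,.045,.111],[-.005,-.045,.111],[.005,-.045,.111]])
s,r=fit([C],[uv],[m],(.55,-.21,-.12)); print(s,r.round(1).tolist())
rim=np.array([[207,383],[464,383],[180,121],[490,121]])/1.5+[60,20]
print("rim",back(C,rim,.12).round(4).tolist(), back(C,rim,.12).mean(0))
yaw=s[2]; 
if abs(yaw+.12)>.05: raise SystemExit("yaw odd")
yaw=-.5*.12+.5*yaw if abs(yaw+.12)>.02 else yaw
R=tool(np.pi/2+yaw); p=np.array([s[0],s[1],0]); zc=.0785+.004-.011
robot.move_ptp(p+[0,0,.2],R)
print(robot.move_l(p+[0,0,zc],.12,until_force=15))
print(robot.get_ft_force(),robot.get_eef_pos())
grip(0.0); robot.dwell(.2)
e=robot.get_eef_pos(); print(robot.get_opening(),robot.get_ft_force(),e,robot.get_clock())
np.savez("grasp.npz",leaf=s,tcp=e,R=robot.get_eef_rot(),yaw=yaw)
```

```text
[[ 0.5529 -0.1612  0.111 ]
 [ 0.5619 -0.1622  0.111 ]
 [ 0.5403 -0.251   0.111 ]
 [ 0.5519 -0.2525  0.111 ]] 0.09074951572035304
[ 0.55178103 -0.2066539  -0.12435732] [[-0.6, 0.4], [0.6, 0.4], [0.9, -0.5], [-0.9, -0.4]]
rim [[0.4645, -0.275, 0.12], [0.6222, -0.2942, 0.12], [0.4805, -0.1217, 0.12], [0.6427, -0.1414, 0.12]] [ 0.55248706 -0.20806629  0.12      ]
False
[ 0.3971681  -0.38617179  0.05761384] [ 0.55232477 -0.20687749  0.07231227]
0.10734470737198586 [ 0.67814684 -0.37727127  2.39157895] [ 0.55195981 -0.20671068  0.07165563] 12.775
```

Run:
```python
from h import *
g=np.load("grasp.npz"); e=g["tcp"]
robot.move_l(e+[0,0,.20],.2); robot.dwell(.3)
print(robot.get_opening(),robot.get_ft_force())
R=tool(np.pi/2+.0885); J=np.array([.4933,.2359,.13])
robot.move_ptp(J+[0,0,.0477+.11],R); robot.dwell(.5)
print(robot.get_eef_pos(),robot.get_opening(),robot.get_clock())
C=snap("h1"); 
for n in("top","side"): cv2.imwrite(f"pics/{n}h.png",eyes.get_image(n))
w=cv2.imread("pics/h1.png")[60:420,150:420]; t=cv2.imread("pics/toph.png")[180:290,130:250]; s=cv2.imread("pics/sideh.png")[190:310,160:290]
Z=lambda i,f:cv2.resize(i,None,fx=f,fy=f,interpolation=cv2.INTER_CUBIC)
o=np.zeros((600,800,3),np.uint8)
a=Z(w,1.65); o[:a.shape[0],:a.shape[1]]=a
b=Z(t,2.5); o[:b.shape[0],480:480+b.shape[1]]=b
c=Z(s,2.4); o[290:290+c.shape[0],480:480+c.shape[1]]=c
cv2.imwrite("pics/h1v.png",o)
```

```text
0.10887030828048938 [-0.43234977 -0.01130825 -2.4086753 ]
[0.49336767 0.23575259 0.28765352] 0.10957677747356055 16.3667
```

View pics/h1v.png

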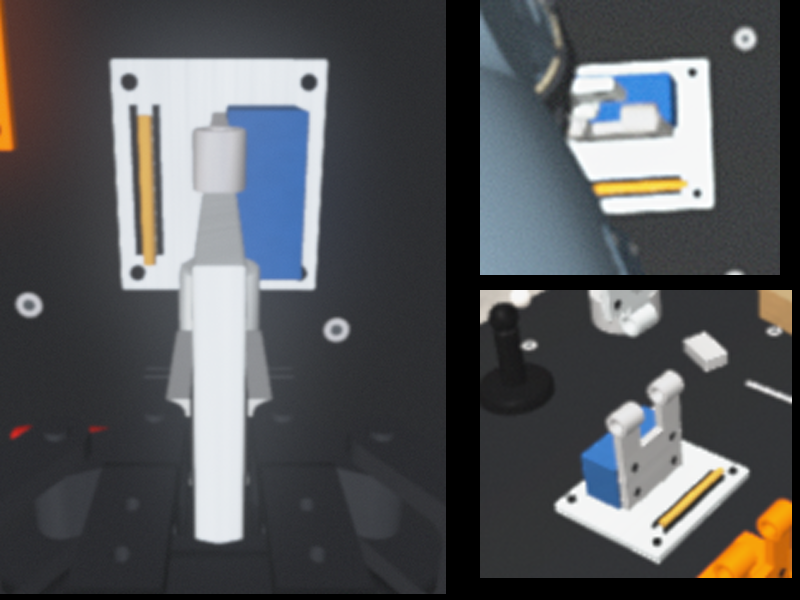

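The wrist view shows the leaf held upright and centred over the fixed knuckles. The side view shows the fixed knuckles, with the leaf's knuckle above them at the crop edge. I'll enlarge the side view, where both can be measured with the same camera.

Run:
```python
from h import *
im=cv2.imread("pics/sideh.png")[155:265,195:285]
cv2.imwrite("pics/sh.png",cv2.resize(im,None,fx=5.4,fy=5.4,interpolation=cv2.INTER_CUBIC))
S=cam("side"); e=np.array([.49337,.23575,.28765]); Y=Rz(.0885)[:,1]; J=np.array([.4933,.2359,.13])
q=lambda X:((proj(S,X)-[195,155])*5.4).round(0).tolist()
print("pred jamb bore ends +50,+18.5,-18.5:",q([J+Y*v for v in(.05,.0185,-.0185)]))
b=e-[0,0,.0477]; print("pred leaf bore end +15,-15:",q([b+Y*.015,b-Y*.015]))
print("px per m: x,y,z",[((proj(S,J+d)-proj(S,J))*5.4/1).round(1).tolist() for d in np.eye(3)*.001])
```

```text
pred jamb bore ends +50,+18.5,-18.5: [[105.0, 497.0], [148.0, 463.0], [197.0, 424.0]]
pred leaf bore end +15,-15: [[133.0, 267.0], [175.0, 238.0]]
px per m: x,y,z [[[-1.5, -0.8]], [[-1.5, 1.0]], [[-0.2, -1.7]]]
```

View pics/sh.png

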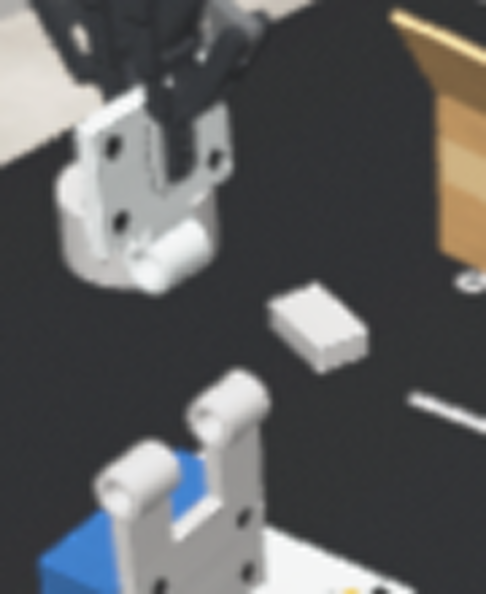

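In the side view, the fixed +y bore end is at about (117,494), the second fixed knuckle face at (205,420) and the loose bore end at about (148,273). These are coarse at about 3 mm per raw pixel. I'll check the leaf's offset in the hand from the wrist picture.

Run:
```python
from h import *
C=load("h1"); d=np.load("pics/h1.npz"); f=lambda l:np.array(l)/1.65+[150,60]
Rt=d["R"]; e=d["p"]; Y=Rz(.0885)[:,1]
tool_pt=lambda v,z,x=0: e+Y*v+Rz(.0885)[:,0]*x+[0,0,z]
obs=f([[192,265],[246,265],[195,541],[243,541]])
def F(s): return proj(C,[tool_pt(s[0]+sg*.045,s[1],s[2]+w) for sg in(1,-1) for w in(-.005,.005)])
print("pred dy0 z.0393:",F([0,.0393,0]).round(1).tolist(),obs.round(1).tolist())
r=least_squares(lambda s:(F(s)-obs).ravel(),[0,.04,0]); print("fit leaf in tool: dy,ztop,dx",r.x.round(4),(F(r.x)-obs).round(1).tolist())
# jamb refit from this hover: plate corners + upper knuckle crown end
pl=np.array([[-.075,.085,.012],[.075,.085,.012],[.075,-.085,.012],[-.075,-.085,.012],[0,.0185,.144]])
s,rr=fit([C],[f([[110,60],[328,60],[315,289],[122,289],[219.5,193]])],[pl],(.493,.236,.0885)); print("jamb",s.round(4),rr.round(1).tolist())
```

```text
pred dy0 z.0393: [[266.3, 221.4], [300.1, 221.4], [269.9, 447.3], [296.5, 447.3]] [[266.4, 220.6], [299.1, 220.6], [268.2, 387.9], [297.3, 387.9]]
fit leaf in tool: dy,ztop,dx [-0.0141 -0.0026 -0.0001] [[4.6, -0.5], [-4.6, -0.6], [4.7, 0.7], [-4.6, 0.7]]
jamb [0.4934 0.236  0.0868] [[-0.1, -0.8], [0.1, -0.6], [0.0, 0.2], [0.2, 0.1], [-0.2, 0.9]]
```

Run:
```python
from h import *
R=tool(np.pi/2+.088); J=np.array([.4933,.2359,.13]); Y=Rz(.088)[:,1]
robot.move_l(J+[0,0,.0477+.035],.1,frame=R) if True else 0
robot.dwell(.2); f0=robot.get_ft_force(); print("f0",f0)
hit=robot.move_l(J+[0,0,.0477],.03,until_force=5); robot.dwell(.2)
e=robot.get_eef_pos(); print(hit,e-J-[0,0,.0477],robot.get_ft_force()-f0,robot.get_clock())
if not hit:
    c=e.copy(); ends=[]
    for sg in(1,-1):
        h=robot.move_l(c+Y*sg*.007,.015,until_force=4); p=robot.get_eef_pos(); print(sg,h,((p-c)@Y),robot.get_ft_force()-f0); ends.append((p-c)@Y)
        robot.move_l(c,.03)
    print("mid",np.mean(ends),robot.get_clock())
cv2.imwrite("pics/sidek.png",eyes.get_image("side"))
im=cv2.imread("pics/sidek.png")[205:260,205:255]; cv2.imwrite("pics/sk.png",cv2.resize(im,None,fx=10,fy=10,interpolation=cv2.INTER_CUBIC))
```

```text
f0 [-0.43698419 -0.48399104 -2.58149159]
False [6.56713544e-05 3.21495244e-05 1.35286743e-04] [1.62251199 0.12010632 1.07037262] 19.1333
1 True 0.0036393386013967898 [ 0.88652396 -1.5785563   0.80928426]
-1 True -0.0036404476767655496 [0.77688568 3.44476081 2.60171231]
mid -5.54537684379925e-07 20.4167
```

View pics/sk.png

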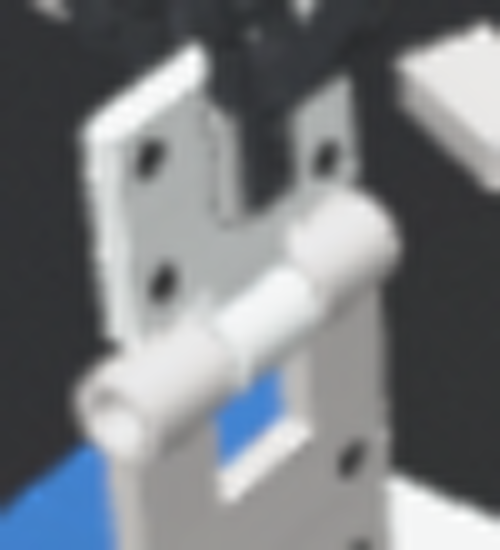

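The side view shows the loose knuckle seated between the fixed ones. The y probe gave ±3.64 mm, so it is centred along the axis, but the loose tube looks a few millimetres low or toward -x. I'll measure z and x by touch: the plate's lower edge on the fixed crowns is expected at -8 mm, and the plate faces against the fixed tubes from both x sides.

Run:
```python
from h import *
J=np.array([.4933,.2359,.13+.0477]); X,Y=Rz(.088)[:,0],Rz(.088)[:,1]; Z=np.array([0,0,1.])
h=robot.move_l(J-Z*.013,.02,until_force=4); print("z",h,robot.get_eef_pos()-J,robot.get_ft_force())
robot.move_l(J,.05); robot.move_l(J+Z*.04,.12)
for sg in(-1,1):
    robot.move_l(J+X*sg*.028+Z*.04,.12)
    if robot.move_l(J+X*sg*.028-Z*.016,.1,until_force=8): print("blocked",robot.get_eef_pos()-J,robot.get_ft_force()); robot.move_l(J+X*sg*.028+Z*.04,.1); continue
    robot.dwell(.2)
    h=robot.move_l(J+X*sg*.008-Z*.016,.015,until_force=4); p=robot.get_eef_pos()-J
    print(sg,h,p@X,p@Y,p[2],robot.get_ft_force())
    robot.move_l(J+X*sg*.028-Z*.016,.08); robot.move_l(J+X*sg*.028+Z*.04,.12)
robot.move_l(J+Z*.04,.12)
print(robot.get_clock(),robot.get_opening())
```

```text
z True [ 7.35010226e-06 -8.36289592e-05 -8.68028725e-03] [-0.01241537  0.10370878  5.27442551]
-1 True -0.017879553513725308 -9.795970080148553e-05 -0.016450939823689475 [-1.96356411  0.70831845  3.29575609]
1 True 0.017425755264504867 2.9572072975536493e-05 -0.01591150452677695 [2.24387617 0.07474631 3.26087743]
28.3583 0.11519876907727586
```

Run:
```python
from h import *
J=np.array([.4933,.2359,.13+.0477]); X,Y=Rz(.088)[:,0],Rz(.088)[:,1]; Z=np.array([0,0,1.])
robot.dwell(.4); f0=robot.get_ft_force(); print("free",f0,robot.get_opening())
G=J-X*.0002-Z*.0004
print(robot.move_l(G,.05,until_force=6)); robot.dwell(.2)
h=robot.move_l(G-Z*.012,.01,until_force=3); print("z",h,(robot.get_eef_pos()-G)[2])
robot.move_l(G,.03)
for sg in(1,-1):
    h=robot.move_l(G+Y*sg*.007,.01,until_force=3); print("y",h,(robot.get_eef_pos()-G)@Y); robot.move_l(G,.03)
robot.dwell(.6); print(robot.get_eef_pos()-G,robot.get_ft_force()-f0,robot.get_opening(),robot.get_clock())
snap("f"); cv2.imwrite("pics/sidef.png",eyes.get_image("side"))
a=cv2.resize(cv2.imread("pics/f.png")[100:420,200:370],None,fx=1.8,fy=1.8,interpolation=cv2.INTER_CUBIC)
b=cv2.resize(cv2.imread("pics/sidef.png")[150:260,205:285],None,fx=5.2,fy=5.2,interpolation=cv2.INTER_CUBIC)
o=np.zeros((600,a.shape[1]+b.shape[1],3),np.uint8); o[:a.shape[0],:a.shape[1]]=a; o[:b.shape[0],a.shape[1]:]=b
cv2.imwrite("pics/fin.png",o)
```

```text
free [ 0.25464264 -0.43099439 -1.79347417] 0.11268587905666627
False
z True -0.008221259192260078
y True 0.003777566945871997
y True -0.003368285527834494
[-1.04854908e-05 -2.69708176e-05  9.63179436e-06] [-0.43743386 -0.4524626  -1.7575725 ] 0.10505603402227716 33.2917
```

View pics/fin.png

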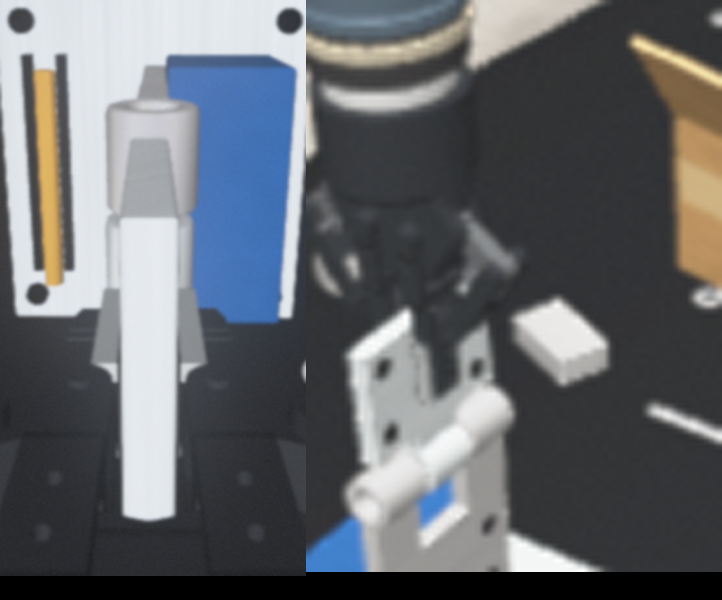

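The wrist view shows the loose tube between the fixed ones, its column centre (about 150) within about 1 mm of the fixed knuckle's (about 152). The side view shows the three tubes in one line and the flap open. I'll trim halfway between the touch and picture readings, check the force and hand in.

Run:
```python
from h import *
J=np.array([.4933,.2359,.13+.0477]); X,Y=Rz(.088)[:,0],Rz(.088)[:,1]; Z=np.array([0,0,1.])
robot.move_l(J+X*.0004+Y*.0002-Z*.0005,.01); robot.dwell(1.0)
print([robot.get_ft_force().round(2).tolist() for _ in range(3)],robot.get_opening(),robot.get_eef_pos(),np.abs(robot.get_joint_velocities()).max(),robot.get_clock())
robot.job_done()
```

```text
[[0.15, -0.65, -2.23], [0.15, -0.65, -2.23], [0.15, -0.65, -2.23]] 0.10772434256589053 [0.49366657 0.2361167  0.17720578] 0.0910736538581318 34.6417
the job is handed in; nothing more can be done
```

I opened both flaps well past upright and lifted the aluminium leaf out. Its knuckle is now held upright between the two steel knuckles, and I handed the job in at about 35 s; no verdict was reported.

**Last checks**
- **Along the bore:** touch probes found +3.8 and −3.4 mm of clearance, so I moved it 0.2 mm to centre it.
- **Height:** the plate's lower edge met the steel knuckles 8.2 mm below the hold position, against 8.0 mm expected. After a final 0.1 mm trim, that puts it within about 0.2 mm.
- **Across:** probing both faces put the centre within 0.3 mm.
- **Force:** the final reading (0.2, −0.7, −2.2 N) is within 0.5 N of the reading in free air, so nothing points to pressing on the steel leaf.
- **Motion and grip:** the arm was practically still. The gripper opening was 0.108, the same as when it first gripped the leaf.

**Disagreements**
- **Across, by picture:** the last wrist picture suggested about 1 mm of sideways offset, where touch said about 0.2 mm. I set it midway, still well inside the 4 mm limit.
- **Jamb position:** the top camera placed the jamb about 5 mm away from where the wrist camera did. The touch probes agreed with the wrist camera.
- **Side camera:** its early, coarse readings suggested the leaf sat about 3 mm to one side and 1–4 mm low. Touch did not confirm that.

I did not measure the final flap angles. A wrist picture taken right after I pushed them showed both folded back, and nothing touched them later that I noticed. I kept clear of the pin and the other objects and saw no sign that any had moved, but I did not measure their positions.

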